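# Set and hold the telescoping length stop of the marking-out bench

### The job

Switch on the grey readout box by pushing its round button fully down and letting it come up again. Then squeeze in the lock button on the side of the length stop's sliding head to free it (do not drag the stop while it is locked), and draw the telescoping arm out until its pointer stands over the one scale mark that runs right across the scale. Finish holding it still there with the lock button squeezed in, so that a colleague can tighten the clamp screw: the spring pulls the arm back, do not let go; leave the other things on the bench where they are.

Things in the scene. Friction and masses are not known exactly. Their poses are not given: they have to be found in the camera images.
- gauge: the length stop, screwed to the bench: plywood foot 12 thick (x -280..200, y -82..48), on its -x half a square steel tube 34 wide, 52 high, out of which the telescoping arm slides level along +x. Origin on the bench surface under the arm's centre line; z up. A black clamp screw on the tube at x -100 is 76 high
- boom (a joint): extension of the telescoping arm, m, 0 = fully in, 0.18 = fully out; starts between 0.005 and 0.06. When unlocked it slides freely (friction about 1 N) against a weak spring that pulls it back in with 2 to 4 N. When locked, a pin in a toothed rack (pitch 6 mm) stops it: it holds any reasonable pull, with up to 1 mm of play
- head (a point): middle of the arm's sliding head, a grey block 40 (x) x 40 (y), from 22 to 78 above the bench; the point is 56 above the bench, level with the lock button. Axes as the length stop's; moves along its x. Grasp here from above, fingers closing along y: one on the lock button, one on the plain opposite face, 20 from the point
- latch (a joint): travel of the lock button, m: 0 = out (arm locked), 0.005 = squeezed fully in. It frees the arm when more than 3 mm in. Spring, 6 N at the start to 9 N fully in; it must be kept in for the arm to stay free and locks again when let go
- latch_top (a point): centre of the lock button's outer face, a round black button, diameter 18, on the -y face of the sliding head; it stands 7 proud of that face when out and 2 when fully in, and moves along the length stop's +y as it is pressed. Head and button together are 47 wide, 42 when squeezed
- pointer (a point): near the tip of the thin dark needle that moves with the head and reaches out over the scale strip, 26 ahead (+x) of the head's middle and 23 above the bench; axes as the length stop's. The needle is 3 wide
- mark (a point): middle of the long black mark (36 x 3) that runs right across the aluminium scale strip on the foot (strip y -72..-36, top 14 above the bench); the other marks, every 10, are 10 long. Axes as the length stop's. The pointer is over it when both have the same x in that frame (joint boom then reads 0.13)
- readout: grey readout box, screwed to the bench, 90 (x) x 120 (y) x 40 high, with a dark display window on its +y half; origin at the centre of its underside, z up
- push (a joint): travel of the readout's push button, m: 0 = up, 0.006 = fully down; a spring brings it back; 1.5 N at the start to 5 N fully down
- push_top (a point): centre of the push button's top face, a round black button, diameter 28, in a steel collar of diameter 44, on the -y half of the readout box; 62 above the bench when up, 10 above the collar; pressed straight down
- castor: bystander, to be left alone: castor wheel lying flat, rubber tyre diameter 120, 32 thick, steel axle stub up to 70 high; origin at the centre of its underside
- ply_disc: bystander, to be left alone: dark plywood disc, diameter 90, 12 thick; origin at the centre of its underside
- hole_saw: bystander, to be left alone: steel hole saw cup, diameter 42, 40 high, pilot drill to 52; origin at the centre of its underside
- angle_iron: bystander, to be left alone: L-shaped steel bar lying flat, legs 220 and 145, 30 wide, 20 high; origin at the middle of the long leg
- driver: bystander, to be left alone: screwdriver lying flat, 200 long, black handle; origin at the centre of its underside
- screw_box: bystander, to be left alone: open cardboard box 100 x 80 x 45; origin at the centre of its underside
- glue: bystander, to be left alone: white glue bottle, diameter 60, 160 high, standing; origin at the centre of its underside

How it is judged:
By the outcome, as a careful person would: the job done as asked, in the order asked, and still so for the second after the job is handed in, while the arm keeps its last pose, push and grip.
It also fails if it takes over 51 s, if anything falls off the work surface, if the arm or the gripper's body presses on something with over 40 N, if the wrist force passes 120 N, or if a joint passes its speed limit or range.

### The arm

A 6-joint arm with a two-finger parallel gripper is mounted at the origin on the work surface. World frame = base frame: x ahead of the robot, y to its left, z up, the work surface at z = 0. Lengths are in m, angles in rad, forces in N, time in s.
With the tool pointing down it reaches from about 0.35 to 0.725 m from the base axis. Payload 6 kg.
Tool frame: the origin (TCP) lies midway between the tips of the shut fingers; the grasp point (between the pads) lies 19 mm behind it; z points along the fingers, y is the line along which they close (so a half turn about z gives the same grasp; the last joint's range is limited). The gripper opens to 85 mm and grips with 20 to 120 N. Pads are 22 mm wide; open, the fingers measure 114 mm over their backs; the gripper's body (76 mm by 85 mm) begins 54 mm behind the grasp point. The pads swing forward as they close: fully open they stand 13 mm farther back than shut.
Start: joints at [1.451, 0.04, 0.085, 0, -1.615, -0.334], TCP at [0.263, 0.539, 0.231] pointing down, gripper open.
Joint ranges: [-2.56, 2.56], [-1.29, 2.01], [-1.08, 1.49], [-3.29, 1.98], [-2.81, -0.18], [-2.99, 2.99]. Speed limits (rad/s): [2.57, 2.57, 3.01, 3.14, 3.14, 3.14].

### API

Orientations are given as a unit quaternion [x, y, z, w].
In Python, from cell import env, vision, job_done gives the robot as it stands.
- The arm moves only by the tool arm_command, never from a script. Its argument "series" is a list of rows, each a list of 6 numbers: the shift along the tool's x, y, z in m, then the turn, a rotation vector about the tool's x, y, z in degrees. A call has 1 to 8 rows; each row is the pose to reach, as a shift and turn from the pose commanded when the call began, along the tool's axes at that moment; what a row does not reach only later rows make up. A row lasts 1/12 s, in which the tool goes at most 41.7 mm and 7.16 degrees, less where a joint would pass 70% of its speed; a pose out of reach is approached as far as the arm can. A call with a gripper value outside its range is refused whole. "claw" is the finger opening in m, from 0 to 0.0854, set as the call begins (left out, the last holds). The fingers move at their own pace and stop on an object; "force" is the grip in N (left out, the last holds). Time passes only in rows, so rows that repeat a pose let the fingers close. It gives the time, the measured TCP pose, the force, the opening and the grip force at its end, in the units of the state.
- env.observe(): the state, without advancing time (a new reading comes with each control period).
- vision.camera(name): name is "scene" or "side" or "wrist"; returns a dict with "pixels" (480x640x3 uint8, red, green, blue), "range_z" (480x640 float32, m along the optical axis (not along the pixel's ray), 0 where there is no reading), "K" (3x3 intrinsics, pixels), "dist_coeffs" ([k1, k2, p1, p2, k3] as OpenCV has them; the pictures are not rectified), "view" (4x4, takes a point from world to camera coordinates). Camera axes: x right, y down, z forward; pixel columns grow to the right and rows downward; lengths in m; the calibration is good to about 2 mm. A picture is of the moment at which its call begins.
- job_done(): hands the job in; it is judged then, once.
Trained networks look in a picture, given as the dict that the camera call returned (one of the last four; its "shot" number tells which), for a name from the list of things; names that differ only in an ending like _2 or _b are one class to them, and where a whole thing is asked for, a point or a joint stands for the part that bears it (a point fixed in the world has none). Each returns a list of dicts, best first, with "score" (0 to 1); they miss things now and then, are a little off and sometimes report something else, mostly with a low value. They report only what shows in the picture. A call takes as long as a camera call.
- vision.search_frame(picture, target): "at" ([column, row] in pixels, amid what is visible of it).
- vision.masks_of(picture, target): "region" (480x640 bool, what is visible of it) and "at" ([column, row] in pixels, amid what is visible of it).
The state is a dict: "time_s": time; "joint_pos": joint angles; "joint_vel": joint speeds; "joint_efforts": joint torques, N m; "tcp_pos": TCP position; "tool_rot": TCP orientation; "contact_force": force on the tool from outside, world axes, zero at the start; "moment": the same for the moment, N m; "finger_gap": finger opening in m; "finger_force": force on a finger pad.
Only numpy, scipy, OpenCV 4.12 (cv2) and the standard library are available. Lean on these libraries where they do the work, as an engineer would, in place of code of your own. Each camera call takes 0.05 s, during which the arm holds its last target. There are 200 camera calls.

## Working session

There is one attempt and no reset: what is moved stays moved. The work goes in short steps, Python scripts to look and compute and a tool call to move; the robot and the scene stay as the last step left them, time stands still between calls to the robot, and variables do not carry over. Pictures are saved under pics/ and viewed, at most 10 in all, crops included, and the job is handed in when it is done.

Besides the shell and the picture viewer there is one more tool, called after "Emit:" as name([rows], argument=value, ...), one row to a line, values as JSON. arm_command: Moves the arm, as the interface text tells. Its arguments: {"type":"object","properties":{"series":{"type":"array"},"claw":{"type":"number"},"force":{"type":"number"}},"required":["series"]}

```bash
mkdir -p pics
cat > h.py <<'E'
import numpy as np, cv2
from cell import env, vision, job_done
from scipy.spatial.transform import Rotation as R
def shot(name, fn=None):
    p=vision.camera(name)
    if fn: cv2.imwrite(fn, p["pixels"][:,:,::-1])
    return p
def w2p(p,X):
    X=np.atleast_2d(X); V=p["view"]
    return cv2.projectPoints(X.astype(float), cv2.Rodrigues(V[:3,:3])[0], V[:3,3], p["K"], np.array(p["dist_coeffs"],float))[0][:,0]
def p2w(p,uv,z=None,d=None):
    "pixel to world: by plane height z, or depth d"
    uv=np.array(uv,float).reshape(-1,1,2)
    n=cv2.undistortPoints(uv,p["K"],np.array(p["dist_coeffs"],float))[:,0]
    r=np.c_[n,np.ones(len(n))]; V=np.linalg.inv(p["view"])
    if d is not None: return (r*np.array(d).reshape(-1,1))@V[:3,:3].T+V[:3,3]
    rw=r@V[:3,:3].T; c=V[:3,3]
    return c+rw*((z-c[2])/rw[:,2])[:,None]
def tool(dw):
    "world shift in current tool axes"
    return R.from_quat(env.observe()["tool_rot"]).inv().apply(dw)
E
python3 - <<'E'
from h import *
o=env.observe(); print(o["time_s"],o["tcp_pos"],o["tool_rot"],R.from_quat(o["tool_rot"]).as_matrix().round(3))
for n in ["scene","side"]:
    p=shot(n,f"pics/{n}0.png")
    print(n,"cam at",np.linalg.inv(p["view"])[:3,3])
    for t in ["gauge","head","latch_top","pointer","mark","readout","push_top","castor","glue"]:
        for m in vision.masks_of(p,t)[:1] if t!="mark" else vision.search_frame(p,t)[:2]:
            a=m["at"]; d=p["range_z"][int(a[1]),int(a[0])]
            print(t,round(m["score"],2),np.round(a),p2w(p,[a],d=[d]).round(3))
E
```

```text
0.0 [0.26281073 0.53900446 0.23026179] [ 9.74371545e-01 -2.24942858e-01 -1.38541090e-04  8.85633794e-04] [[ 0.899 -0.438 -0.001]
 [-0.438 -0.899 -0.002]
 [ 0.     0.002 -1.   ]]
scene cam at [1.13624319 0.42753575 1.2560665 ]
gauge 0.72 [318. 229.] [[ 0.521 -0.095  0.011]]
head 0.67 [326. 215.] [[ 0.506 -0.082  0.075]]
pointer 0.69 [323. 216.] [[ 0.514 -0.082  0.078]]
mark 0.83 [314. 229.] [[ 0.527 -0.105  0.01 ]]
readout 0.98 [450. 317.] [[0.521 0.332 0.044]]
push_top 0.6 [440. 305.] [[0.521 0.299 0.064]]
castor 0.75 [281. 261.] [[ 0.673 -0.092  0.041]]
glue 0.67 [360. 356.] [[0.766 0.236 0.112]]
side cam at [-0.10553815 -0.77280849  1.08557834]
gauge 0.79 [343. 298.] [[ 0.473 -0.191  0.05 ]]
head 0.73 [325. 268.] [[ 0.489 -0.108  0.07 ]]
pointer 0.9 [321. 269.] [[ 0.479 -0.106  0.074]]
mark 0.86 [342. 296.] [[ 0.466 -0.193  0.064]]
readout 0.95 [230. 190.] [[0.492 0.283 0.047]]
push_top 0.37 [235. 185.] [[0.508 0.281 0.06 ]]
castor 0.75 [376. 247.] [[ 0.652 -0.116  0.036]]
glue 0.71 [341. 297.] [[ 0.465 -0.193  0.064]]
```

View pics/scene0.png

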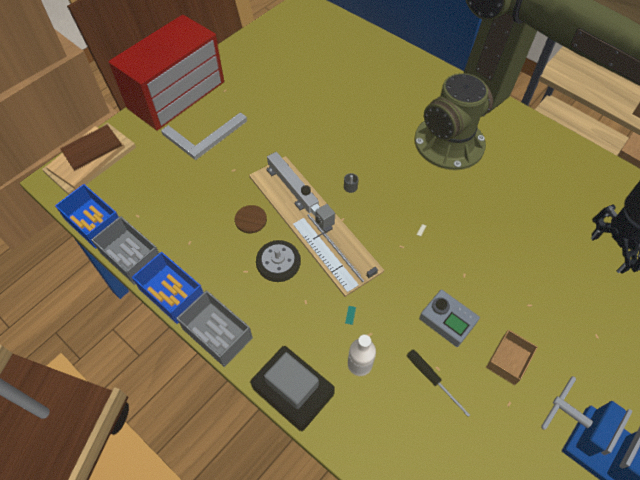

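View pics/side0.png

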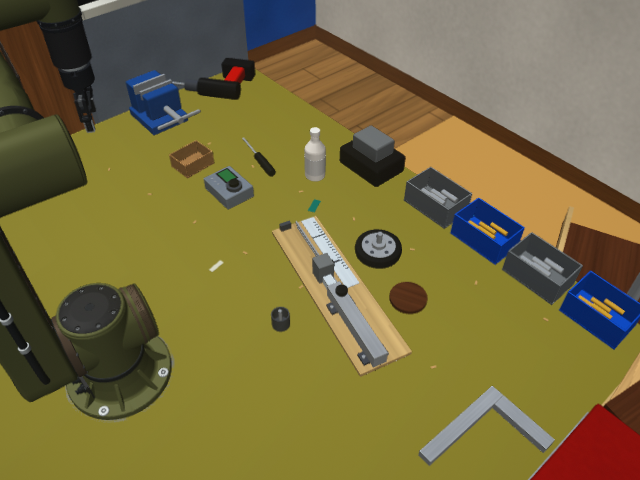

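The scene shows the readout with its button at about (441,303) in the scene view. The gauge head is at (325,214), with the tube running to (275,160). The scale and the long mark, about (338,268), are on the castor side. I'll move over the readout and close the fingers.

Emit:
arm_command([
  [0.04, 0.013, 0, 0, 0, 0],
  [0.08, 0.026, 0, 0, 0, 0],
  [0.12, 0.04, 0, 0, 0, 0],
  [0.16, 0.053, 0, 0, 0, 0],
  [0.2, 0.067, 0, 0, 0, 0],
  [0.24, 0.08, 0, 0, 0, 0],
  [0.28, 0.094, 0, 0, 0, 0],
  [0.31, 0.104, 0, 0, 0, 0],
], claw=0, force=30)

```text
time_s: 1.67
tcp_pos: [0.4975, 0.3077, 0.2316]
tool_rot: [0.974, -0.225, 0.0, -0.0]
contact_force: [0.9, 1.2, -0.5]
finger_gap: -0.0001
finger_force: 0.0
```

Run:
```python
from h import *
o=env.observe(); print(o["time_s"],o["tcp_pos"],o["finger_gap"])
for n in ["wrist","scene","side"]:
    p=shot(n,f"pics/{n}1.png")
    for t in ["push_top","readout"]:
        for m in vision.masks_of(p,t)[:1]:
            a=m["at"]; print(n,t,round(m["score"],2),np.round(a),p2w(p,[a],z=0.062).round(4), m["region"].sum())
            if t=="push_top":
                v,u=np.nonzero(m["region"]); X=p2w(p,np.c_[u,v],d=p["range_z"][v,u]); k=X[:,2]>0.058
                print(k.sum(),X[k].mean(0).round(4),np.ptp(X[k],axis=0).round(4))
```

```text
1.6667 [0.49748087 0.30773676 0.23160129] -8.352335334998245e-05
wrist push_top 0.68 [317. 198.] [[0.5142 0.2979 0.062 ]] 850
825 [0.5149 0.297  0.0653] [0.0612 0.0334 0.3165]
wrist readout 0.77 [290. 203.] [[0.5201 0.3202 0.062 ]] 13011
scene push_top 0.63 [441. 306.] [[0.5197 0.3014 0.062 ]] 98
89 [0.5227 0.2991 0.0759] [0.6346 0.1431 1.1979]
scene readout 0.85 [448. 316.] [[0.5319 0.3286 0.062 ]] 1935
side push_top 0.31 [408. 299.] [[ 0.5742 -0.2948  0.062 ]] 1000
8 [-0.1055 -0.7728  1.0856] [0. 0. 0.]
side readout 0.69 [230. 189.] [[0.4854 0.276  0.062 ]] 1395
```

View pics/wrist1.png

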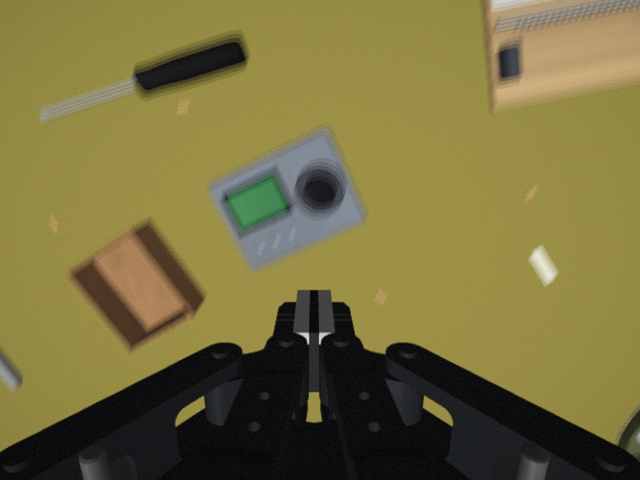

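The wrist view, slightly blurred, shows the button at about (319,187) and the readout around it. I'll lower over it, settle and check again.

Emit:
arm_command([
  [0.011, 0.001, 0.035, 0, 0, 0],
  [0.021, 0.004, 0.07, 0, 0, 0],
  [0.021, 0.004, 0.1, 0, 0, 0],
  [0.021, 0.004, 0.1, 0, 0, 0],
  [0.021, 0.004, 0.1, 0, 0, 0],
])

```text
time_s: 2.53
tcp_pos: [0.5123, 0.297, 0.1305]
tool_rot: [0.974, -0.224, -0.001, 0.002]
contact_force: [0.5, 0.2, 1.6]
finger_gap: -0.0
finger_force: 0.0
```

Run:
```python
from h import *
o=env.observe(); print(o["time_s"],o["tcp_pos"],o["contact_force"])
p=shot("wrist","pics/wrist2.png")
for m in vision.masks_of(p,"push_top")[:1]:
    v,u=np.nonzero(m["region"]); X=p2w(p,np.c_[u,v],d=p["range_z"][v,u]); k=abs(X[:,2]-.062)<.004
    print(m["score"],m["at"],p2w(p,[m["at"]],z=.062),k.sum(),np.median(X[k],0).round(4),(X[k].max(0)+X[k].min(0))/2,np.ptp(X[k],axis=0).round(4))
```

```text
2.5333 [0.51233258 0.29695828 0.13047168] [0.45141882 0.17988314 1.57266951]
0.9 [313.9, 254.9] [[0.51441643 0.29661324 0.062     ]] 1599 [0.515  0.2966 0.0623] [0.51413846 0.29700581 0.06129069] [0.0271 0.0269 0.0066]
```

View pics/wrist2.png

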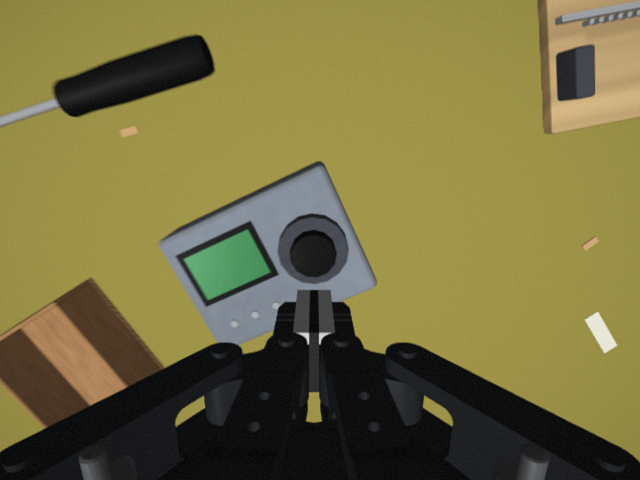

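The view shows the button at (314,255), 2 mm from the tool axis, so I can press.

Emit:
arm_command([
  [0.002, 0, 0.03, 0, 0, 0],
  [0.002, 0, 0.058, 0, 0, 0],
  [0.002, 0, 0.066, 0, 0, 0],
  [0.002, 0, 0.07, 0, 0, 0],
  [0.002, 0, 0.073, 0, 0, 0],
  [0.002, 0, 0.075, 0, 0, 0],
  [0.002, 0, 0.075, 0, 0, 0],
  [0.002, 0, 0.075, 0, 0, 0],
])

```text
time_s: 3.3
tcp_pos: [0.5159, 0.297, 0.0585]
tool_rot: [0.974, -0.225, 0.001, -0.001]
contact_force: [-0.1, -0.5, 3.6]
finger_gap: 0.0002
finger_force: 1.7
```

Emit:
arm_command([
  [0, 0, 0.001, 0, 0, 0],
  [0, 0, 0.002, 0, 0, 0],
  [0, 0, 0.003, 0, 0, 0],
  [0, 0, 0.004, 0, 0, 0],
  [0, 0, 0.005, 0, 0, 0],
  [0, 0, 0.005, 0, 0, 0],
])

```text
time_s: 3.8
tcp_pos: [0.5161, 0.297, 0.0559]
tool_rot: [0.974, -0.224, 0.002, -0.001]
contact_force: [-7.3, -1.9, 19.3]
finger_gap: 0.0
finger_force: 9.9
```

The force is 19 N at z=0.056, so the button is bottomed. I'll release it.

Emit:
arm_command([
  [0, 0, 0, 0, 0, 0],
  [0, 0, -0.005, 0, 0, 0],
  [0, 0, -0.012, 0, 0, 0],
  [0, 0, -0.05, 0, 0, 0],
  [0, 0, -0.09, 0, 0, 0],
  [0, 0, -0.13, 0, 0, 0],
  [0, 0, -0.16, 0, 0, 0],
])

```text
time_s: 4.38
tcp_pos: [0.5151, 0.2961, 0.2145]
tool_rot: [0.974, -0.225, 0.001, -0.001]
contact_force: [-0.2, 1.2, 0.9]
finger_gap: 0.0001
finger_force: 0.0
```

Run:
```python
from h import *
o=env.observe(); print(o["time_s"],o["tcp_pos"],o["contact_force"])
for n in ["scene","side"]:
    p=shot(n,f"pics/{n}3.png")
    for t in ["head","latch_top","pointer","mark","push_top"]:
        print(n,t,[(round(m["score"],2),np.round(m["at"],1)) for m in vision.search_frame(p,t)[:2]])
    x0,y0,x1,y1=(235,140,395,300) if n=="scene" else (260,205,420,385)
    im=p["pixels"][y0:y1,x0:x1,::-1]; s=3.3 if n=="side" else 3.7
    cv2.imwrite(f"pics/{n}3c.png",cv2.resize(im,None,fx=s,fy=s,interpolation=cv2.INTER_CUBIC))
```

```text
4.3833 [0.51510222 0.29605925 0.21449687] [-0.1825921   1.16723871  0.89025438]
scene head [(0.82, array([324. , 212.8])), (0.63, array([362.2, 359. ]))]
scene latch_top []
scene pointer [(0.6, array([324.4, 216.1])), (0.38, array([317.6, 228.6]))]
scene mark [(0.67, array([315.8, 227.8]))]
scene push_top [(0.54, array([248.2, 218.8])), (0.42, array([514.4, 360. ]))]
side head [(0.63, array([324.5, 269.1])), (0.38, array([280.3, 317.8]))]
side latch_top []
side pointer [(0.88, array([323.3, 268.9])), (0.53, array([409.2, 297.8]))]
side mark [(0.57, array([342.8, 295.9]))]
side push_top [(0.57, array([232.5, 184.5]))]
```

View pics/scene3c.png

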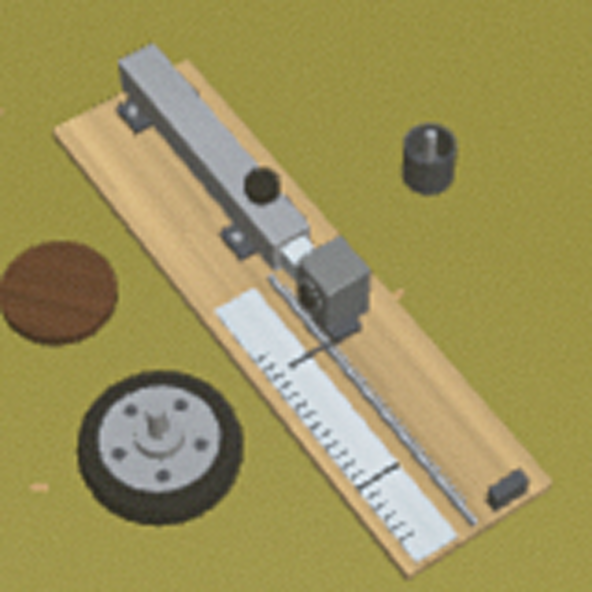

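The crop shows the foot corners (55,130), (185,62), (550,482), (408,575), the pointer near (315,352), and the long mark (379,476). I'll fit the gauge pose from these.

Run:
```python
from h import *
from scipy.optimize import least_squares
p=shot("scene")
px=np.array([[55,130],[185,62],[550,482],[408,575]])/3.7+[235,140]
L=np.array([[-.28,-.082],[-.28,.048],[.2,.048],[.2,-.082]])
W=p2w(p,px,z=.012)[:,:2]; print(W.round(4))
def T(q,l): c,s=np.cos(q[2]),np.sin(q[2]); return np.atleast_2d(l)@np.array([[c,s],[-s,c]])+q[:2]
q=least_squares(lambda q:(T(q,L)-W).ravel(),[.5,-.1,1.5]).x
print("pose",q,"res",(T(q,L)-W).round(4))
inv=lambda q,w:(np.atleast_2d(w)-q[:2])@np.array([[np.cos(q[2]),-np.sin(q[2])],[np.sin(q[2]),np.cos(q[2])]])
mk=p2w(p,np.array([[379,476]])/3.7+[235,140],z=.014)[:,:2]; pt=p2w(p,np.array([[300,360]])/3.7+[235,140],z=.023)[:,:2]
print("mark local",inv(q,mk),"ptr local",inv(q,pt),"mark w",mk)
# head points from depth
x0,y0=235,140; u,v=np.meshgrid(np.arange(300,345),np.arange(195,240)); u=u.ravel();v=v.ravel()
X=p2w(p,np.c_[u,v],d=p["range_z"][v,u]); l=inv(q,X[:,:2]); k=(X[:,2]>.07)&(X[:,2]<.086)&(l[:,0]>-.08)
print("head top local",k.sum(),l[k].mean(0),np.percentile(l[k],[2,98],axis=0),X[k].mean(0))
```

```text
[[ 0.5087 -0.3706]
 [ 0.3888 -0.3399]
 [ 0.5071  0.1212]
 [ 0.6301  0.0904]]
pose [ 0.50227181 -0.08174423  1.31687409] res [[ 0.0026 -0.0027]
 [-0.0034 -0.0009]
 [-0.0011  0.0027]
 [ 0.0018  0.0009]]
mark local [[ 0.12469392 -0.05176283]] ptr local [[ 0.01709364 -0.04558637]] mark w [[0.58369824 0.02594839]]
head top local 206 [-0.00638924 -0.00038156] [[-0.02793023 -0.01903817]
 [ 0.01209037  0.01953222]] [ 0.50103614 -0.08802444  0.07816658]
```

Emit:
arm_command([
  [0.014, 0.032, 0, 0, 0, 7],
  [0.028, 0.064, 0, 0, 0, 14],
  [0.043, 0.096, 0, 0, 0, 21],
  [0.057, 0.128, 0, 0, 0, 28],
  [0.071, 0.16, 0, 0, 0, 35],
  [0.085, 0.192, 0, 0, 0, 42],
  [0.1, 0.224, 0, 0, 0, 49],
  [0.113, 0.256, 0, 0, 0, 56],
], claw=0.0854)

```text
time_s: 5.7
tcp_pos: [0.5039, 0.0149, 0.2115]
tool_rot: [0.753, -0.658, 0.0, -0.0]
contact_force: [1.0, -0.8, -0.4]
finger_gap: 0.0854
finger_force: 0.0
```

Run:
```python
from h import *
o=env.observe(); r=R.from_quat(o["tool_rot"]).as_matrix(); print(o["time_s"],o["tcp_pos"],o["joint_pos"],r.round(3))
y=r[:,1]; a=np.degrees(np.arctan2(y[1],y[0])); print("tool y angle",a%360)
print(tool(np.array([.501,-.088,.2145])-o["tcp_pos"]))
```

```text
5.7 [0.50394392 0.01491906 0.21146625] [ 4.30078886e-01 -2.19585276e-01 -1.94124841e-01  1.59288112e-04
 -1.59579756e+00 -2.96231174e-01] [[ 0.133 -0.991  0.   ]
 [-0.991 -0.133  0.   ]
 [ 0.    -0.    -1.   ]]
tool y angle 187.66867903163876
[ 0.10160578  0.01665009 -0.00303999]
```

Emit:
arm_command([
  [0.03, 0.005, 0, 0, 0, 7],
  [0.065, 0.01, 0, 0, 0, 14],
  [0.1, 0.016, 0, 0, 0, 21],
  [0.1, 0.016, 0.01, 0, 0, 22.3],
  [0.1, 0.016, 0.01, 0, 0, 22.3],
  [0.1, 0.016, 0.01, 0, 0, 22.3],
])

```text
time_s: 6.2
tcp_pos: [0.502, -0.0848, 0.2008]
tool_rot: [-0.614, 0.789, 0.0, -0.001]
contact_force: [-0.3, 0.2, 0.5]
finger_gap: 0.0852
finger_force: 0.0
```

Run:
```python
from h import *
o=env.observe(); r=R.from_quat(o["tool_rot"]).as_matrix(); print(o["time_s"],o["tcp_pos"])
y=r[:,1]; print("tool y angle",np.degrees(np.arctan2(y[1],y[0]))%360)
p=shot("wrist","pics/wrist4.png")
for t in ["head","latch_top","pointer","mark","gauge"]:
    print(t,[(round(m["score"],2),np.round(m["at"],1)) for m in vision.search_frame(p,t)[:2]])
```

```text
6.2 [ 0.50199053 -0.08479861  0.20077017]
tool y angle 165.72803137615256
head []
latch_top [(0.5, array([283.6, 215.5]))]
pointer [(0.73, array([313.6, 211. ]))]
mark [(0.63, array([124.9,  41.8]))]
gauge [(0.74, array([295.6, 186.3]))]
```

View pics/wrist4.png

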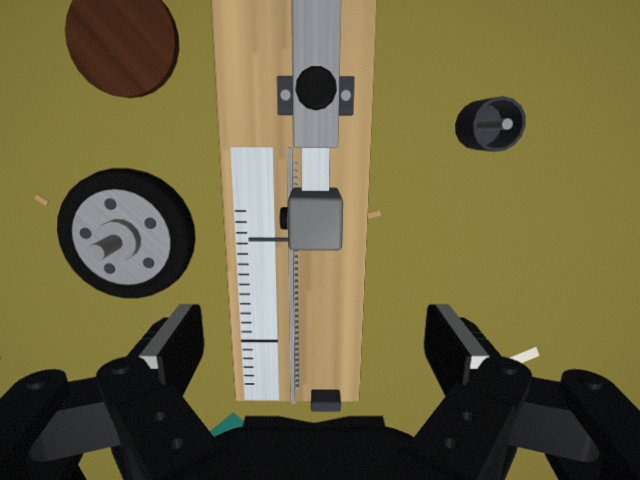

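The wrist view shows the head's top face centred at about (316,222), the button on its left at (284,217), the needle tip (255,239) and the long mark (259,341).

Run:
```python
from h import *
p=shot("wrist"); o=env.observe()
# head top by depth
u,v=np.meshgrid(np.arange(270,370),np.arange(170,270)); u=u.ravel();v=v.ravel()
X=p2w(p,np.c_[u,v],d=p["range_z"][v,u]); k=abs(X[:,2]-.078)<.005
rc=cv2.minAreaRect((X[k,:2]*1000).astype(np.float32)); print("head rect",rc, X[k].mean(0))
e=p2w(p,[[376,30],[360,380],[214,30],[235,380],[293,10],[293,140],[339,10],[337,140]],z=.012)
e[4:]=p2w(p,[[293,10],[293,140],[339,10],[337,140]],z=.052)
for i in range(0,8,2): d=e[i+1]-e[i]; print("edge angle",np.degrees(np.arctan2(d[1],d[0])))
mk=p2w(p,[[259,341]],z=.014)[0]; pt=p2w(p,[[258,239]],z=.023)[0]
a=np.radians(75.5); gx=np.array([np.cos(a),np.sin(a)])
print("mark",mk,"ptr",pt,"gap",(mk-pt)[:2]@gx, "head->ptr",(pt-X[k].mean(0))[:2]@gx)
h=X[k].mean(0); print("tool shift to head, tcp z .04:",tool(np.array([h[0],h[1],.04])-o["tcp_pos"]),o["tcp_pos"])
```

```text
head rect ((499.7892150878906, -90.49012756347656), (40.555015563964844, 39.508819580078125), 74.74409484863281) [ 0.49962433 -0.09162367  0.07836796]
edge angle 75.5340472354602
edge angle 75.4974603393316
edge angle 75.05155424030156
edge angle 75.82485638035824
mark [0.58720772 0.0273633  0.014     ] ptr [ 0.55612571 -0.07592527  0.023     ] gap 0.1077809030744852 head->ptr 0.029345188789933776
tool shift to head, tcp z .04: [0.00814518 0.00105026 0.1616214 ] [ 0.50257012 -0.08398075  0.20162249]
```

Emit:
arm_command([
  [0.007, 0, 0.03, 0, 0, 0.2],
  [0.007, 0, 0.06, 0, 0, 0.2],
  [0.007, 0, 0.09, 0, 0, 0.2],
  [0.007, 0, 0.12, 0, 0, 0.2],
  [0.007, 0, 0.145, 0, 0, 0.2],
  [0.007, 0, 0.167, 0, 0, 0.2],
  [0.007, 0, 0.167, 0, 0, 0.2],
  [0.007, 0, 0.167, 0, 0, 0.2],
])

```text
time_s: 7.22
tcp_pos: [0.5001, -0.0915, 0.034]
tool_rot: [-0.613, 0.79, 0.0, -0.001]
contact_force: [0.2, 0.2, 1.0]
finger_gap: 0.0856
finger_force: 0.0
```

Run:
```python
from h import *
o=env.observe(); print(o["time_s"],o["tcp_pos"],o["contact_force"],tool(np.array([.4998,-.0905,.034])-o["tcp_pos"]))
p=shot("wrist","pics/wrist5.png")
```

```text
7.2167 [ 0.50014216 -0.09147519  0.03400631] [0.22873069 0.17299691 0.98582911] [-8.58884016e-04  5.74804154e-04  6.08514343e-06]
```

View pics/wrist5.png

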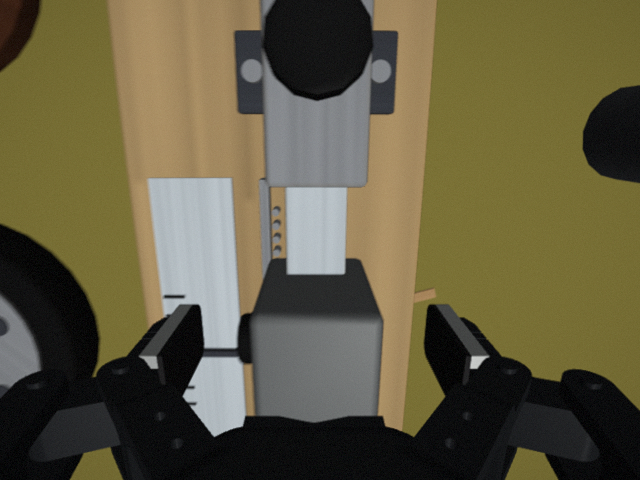

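The head sits midway between the open pads, with the button at (246,337) facing the left pad. I'll close.

Emit:
arm_command([
  [0, 0, 0, 0, 0, 0],
  [0, 0, 0, 0, 0, 0],
  [0, 0, 0, 0, 0, 0],
  [0, 0, 0, 0, 0, 0],
  [0, 0, 0, 0, 0, 0],
  [0, 0, 0, 0, 0, 0],
  [0, 0, 0, 0, 0, 0],
  [0, 0, 0, 0, 0, 0],
], claw=0.03, force=45)

```text
time_s: 7.93
tcp_pos: [0.5, -0.0919, 0.0366]
tool_rot: [-0.612, 0.791, -0.0, -0.001]
contact_force: [-11.0, 2.2, 13.2]
finger_gap: 0.0413
finger_force: 51.1
```

The gap is 41.3 mm, so the button is squeezed in. I'll relieve the side force and test-draw a little.

Emit:
arm_command([
  [0, 0.0005, -0.001, 0, 0, 0],
  [0, 0.001, -0.002, 0, 0, 0],
  [-0.002, 0.001, -0.002, 0, 0, 0],
  [-0.004, 0.001, -0.002, 0, 0, 0],
  [-0.006, 0.001, -0.002, 0, 0, 0],
  [-0.006, 0.001, -0.002, 0, 0, 0],
])

```text
time_s: 8.43
tcp_pos: [0.5018, -0.0852, 0.0367]
tool_rot: [-0.612, 0.791, -0.0, 0.0]
contact_force: [2.0, -2.9, -0.9]
finger_gap: 0.0414
finger_force: 48.2
```

Run:
```python
from h import *
o=env.observe(); r=R.from_quat(o["tool_rot"]); y=r.as_matrix()[:,1]
print(o["time_s"],o["tcp_pos"],"F tool",r.inv().apply(o["contact_force"]),o["finger_gap"],o["finger_force"],np.degrees(np.arctan2(y[1],y[0])))
```

```text
8.4333 [ 0.50177705 -0.08520568  0.0366598 ] F tool [ 2.31779005 -2.67531944  0.92961627] 0.04142335314488143 48.232165575027466 165.5178289783598
```

It moved 7 mm with only 2 N of resistance, so the arm is free. I'll draw on to just short of the mark.

Emit:
arm_command([
  [-0.012, 0, 0, 0, 0, 0],
  [-0.028, 0, 0, 0, 0, 0],
  [-0.044, 0, 0, 0, 0, 0],
  [-0.06, 0, 0, 0, 0, 0],
  [-0.076, 0, 0, 0, 0, 0],
  [-0.088, 0, 0, 0, 0, 0],
  [-0.094, 0, 0, 0, 0, 0],
  [-0.094, 0, 0, 0, 0, 0],
])

```text
time_s: 9.1
tcp_pos: [0.5256, 0.0065, 0.0367]
tool_rot: [-0.613, 0.79, -0.001, 0.001]
contact_force: [4.4, -4.8, -1.4]
finger_gap: 0.041
finger_force: 47.6
```

Run:
```python
from h import *
o=env.observe(); r=R.from_quat(o["tool_rot"]); y=r.as_matrix()[:,1]
print(o["time_s"],o["tcp_pos"],"F tool",r.inv().apply(o["contact_force"]),o["finger_gap"],o["finger_force"],np.degrees(np.arctan2(y[1],y[0])))
ims=[]
for n in ["wrist","scene","side"]:
    p=shot(n,f"pics/{n}6.png"); c=w2p(p,[[.575,.02,.02]])[0].astype(int); print(n,c)
    if n!="wrist":
        im=p["pixels"][c[1]-33:c[1]+33,c[0]-44:c[0]+44,::-1]; ims.append(cv2.resize(im,(400,300),interpolation=cv2.INTER_CUBIC))
    else: w=cv2.resize(p["pixels"][:,:,::-1],(400,300)); 
cv2.imwrite("pics/c6.png",np.vstack([np.hstack(ims),np.hstack([w,w*0])]))
```

```text
9.1 [0.52561264 0.00651811 0.03666956] F tool [ 3.53412995 -5.46261088  1.36745788] 0.0409964594003364 47.616679072380066 165.566538777609
wrist [222 340]
scene [337 264]
side [316 235]
```

View pics/c6.png

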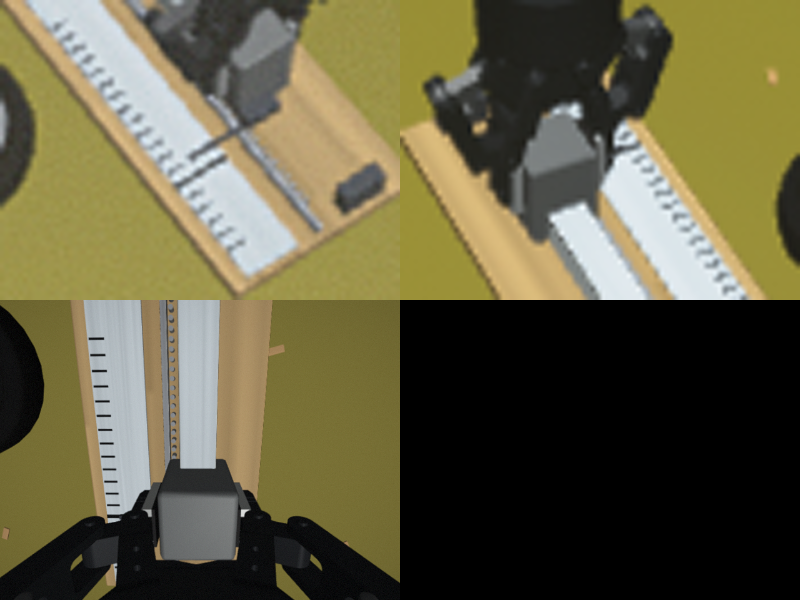

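The scene crop shows the needle ending near (190,158), just short of the long mark (178,185)–(225,157). I'll measure the gap by rectifying at the two heights.

```bash
cat > gap.py <<'E'
from h import *
a=np.radians(75.5); gx=np.array([np.cos(a),np.sin(a),0]); gy=np.array([-gx[1],gx[0],0])
O=np.array([.4998,-.0905,0])-0*gx   # head centre before the draw
def prof(p,img,z,xs,ys):
    out=[]
    for y in ys:
        P=O+xs[:,None]*gx+y*gy+[0,0,z]; uv=w2p(p,P).astype(np.float32)
        out.append(cv2.remap(img,uv[:,:1],uv[:,1:],cv2.INTER_CUBIC)[:,0])
    return np.array(out)
def dark(xs,pr,lo,hi):
    k=(xs>=lo)&(xs<=hi); w=np.clip(np.percentile(pr[k],80)-pr[k]-12,0,None); return (w*xs[k]).sum()/w.sum(), w.max()
E
python3 - <<'E'
from gap import *
xs=np.arange(.09,.175,.0005)
ps=[shot("scene") for _ in range(2)]
img=np.mean([cv2.cvtColor(p["pixels"],cv2.COLOR_RGB2GRAY).astype(np.float32) for p in ps],0); p=ps[0]
for z in (.014,.023):
    print("z",z)
    for y in np.arange(-.072,-.030,.004):
        pr=prof(p,img,z,xs,[y])[0]; print(round(y*1000),' '.join(f"{int(v):d}" for v in pr[::4]))
# wrist4: old view from camera mounting
pw=shot("wrist"); o=env.observe()
def T(pos,q): M=np.eye(4);M[:3,:3]=R.from_quat(q).as_matrix();M[:3,3]=pos;return M
C=pw["view"]@T(o["tcp_pos"],o["tool_rot"])
r4=R.from_quat(o["tool_rot"])  # yaw nearly same
p4=dict(pw); p4["view"]=C@np.linalg.inv(T([.50199,-.0848,.20077],(R.from_euler('z',165.728-165.567,degrees=True)*r4).as_quat()))
g=cv2.cvtColor(cv2.imread("pics/wrist4.png"),cv2.COLOR_BGR2GRAY).astype(np.float32)
x=np.arange(0,.16,.0005)
for y in (-.058,-.054,-.05,-.046,-.042):
    n=dark(x,prof(p4,g,.023,x,[y])[0],.015,.04); m=dark(x,prof(p4,g,.014,x,[y])[0],.12,.15); print(y,n,m,"gap",m[0]-n[0])
E
```

```text
z 0.014
-72 167 159 151 164 170 167 179 185 180 177 171 159 162 165 163 177 182 179 181 167 145 140 141 157 181 187 183 183 175 165 155 147 153 173 179 181 177 175 170 163 159 149 161
-68 157 140 193 223 217 192 164 193 222 219 180 146 174 212 219 182 143 175 225 214 140 94 158 233 234 200 163 189 219 219 187 146 175 220 218 182 144 173 215 216 167 149 194
-64 190 154 183 214 219 191 163 201 226 220 175 151 188 220 226 201 171 201 225 213 148 107 162 216 216 162 139 195 227 224 183 156 196 219 223 195 165 197 218 220 201 169 201
-60 196 177 200 218 216 193 165 184 215 213 182 168 200 220 222 191 164 196 220 230 183 129 173 219 224 206 179 193 215 218 203 195 215 220 220 194 179 209 218 222 203 174 195
-56 216 215 217 217 216 215 219 219 218 219 217 220 218 219 218 212 218 222 228 219 146 96 155 219 227 217 217 220 218 218 217 217 216 215 216 216 217 216 217 216 217 215 216
-52 214 214 214 213 212 213 213 214 214 212 213 216 218 220 185 126 147 207 233 217 145 104 161 220 220 215 214 213 213 213 213 214 213 212 212 211 211 211 210 210 211 212 211
-48 214 214 214 215 215 215 215 215 21
[... 2793 characters left out ...]
64(0.02681494535100441), np.float32(149.1285)) (np.float64(0.13384100028460494), np.float32(176.53651)) gap 0.10702605493360053
-0.054 (np.float64(0.026807432129324765), np.float32(145.0499)) (np.float64(0.13381593217474697), np.float32(171.7145)) gap 0.1070085000454222
-0.05 (np.float64(0.02677460861303461), np.float32(140.05179)) (np.float64(0.13380357791412942), np.float32(170.63826)) gap 0.1070289693010948
-0.046 (np.float64(0.02682168022083348), np.float32(144.64326)) (np.float64(0.13379505288841367), np.float32(168.94803)) gap 0.1069733726675802
-0.042 (np.float64(0.02682586778220657), np.float32(152.11404)) (np.float64(0.13376727275724057), np.float32(171.88783)) gap 0.106941404975034
```

Run:
```python
from gap import *
p=shot("scene"); o=env.observe(); print(o["tcp_pos"],(np.array(o["tcp_pos"])-[.5,-.0919,.0366])@gx)
G=lambda f:cv2.cvtColor(cv2.imread(f),cv2.COLOR_BGR2GRAY).astype(np.float32)
cv2.imwrite("pics/s7.png",p["pixels"][:,:,::-1])
x=np.arange(0,.19,.00025)
for f,lo,hi in (("pics/scene0.png",.015,.035),("pics/scene3.png",.015,.035),("pics/s7.png",.119,.129)):
    g=G(f); ys=np.arange(-.052,-.043,.001)
    n=dark(x,prof(p,g,.023,x,ys).mean(0),lo,hi)[0]; m=dark(x,prof(p,g,.014,x,ys).mean(0),.127,.137)[0]
    print(f,n,m,m-n)
p4=shot("wrist"); g=cv2.cvtColor(p4["pixels"],cv2.COLOR_RGB2GRAY).astype(np.float32)
# short-mark positions as the scene sees them
P=prof(p,G("pics/s7.png"),.014,x,[-.068,-.067,-.066,-.065]).mean(0)
print("marks",[round(float(dark(x,P,c-.004,c+.004)[0]),4) for c in np.arange(.132-.04,.175,.01)])
P=prof(p4,g,.014,x,[-.068,-.067,-.066,-.065]).mean(0)
print("wrist marks",[round(float(dark(x,P,c-.004,c+.004)[0]),4) for c in np.arange(.012,.13,.01)])
```

```text
[0.52533181 0.00547092 0.03664056] 0.10061200293480432
pics/scene0.png 0.024520819825237374 0.13168572800416425 0.10716490817892688
pics/scene3.png 0.02450038079781016 0.1316591105965244 0.10715872979871424
pics/s7.png 0.12418236001986034 0.1316767737249395 0.007494413705079153
marks [0.0916, 0.1021, 0.1117, 0.1219, 0.1319, 0.1419, 0.1519, 0.1619, 0.1718]
wrist marks [0.0124, 0.0224, 0.0324, 0.0424, 0.0525, 0.0626, 0.0726, 0.0827, 0.0927, 0.1028, 0.1128, 0.1228]
```

The scene and wrist views agree that the gap before the draw was 107 mm. The remaining gap is 7.5 mm.

Emit:
arm_command([
  [-0.003, 0, 0, 0, 0, 0],
  [-0.006, 0, 0, 0, 0, 0],
  [-0.0075, 0, 0, 0, 0, 0],
  [-0.0075, 0, 0, 0, 0, 0],
  [-0.0075, 0, 0, 0, 0, 0],
  [-0.0075, 0, 0, 0, 0, 0],
  [-0.0075, 0, 0, 0, 0, 0],
  [-0.0075, 0, 0, 0, 0, 0],
])

```text
time_s: 10.17
tcp_pos: [0.5272, 0.0126, 0.0367]
tool_rot: [-0.612, 0.791, -0.001, 0.0]
contact_force: [3.8, -3.9, -2.6]
finger_gap: 0.0411
finger_force: 47.6
```

```bash
cat > chk.py <<'E'
from gap import *
o=env.observe(); print(o["time_s"],o["tcp_pos"],(np.array(o["tcp_pos"])-[.5,-.0919,.0366])@gx,o["contact_force"],o["finger_gap"],o["finger_force"])
p=shot("scene","pics/s8.png"); g=cv2.cvtColor(p["pixels"],cv2.COLOR_RGB2GRAY).astype(np.float32)
x=np.arange(.11,.15,.00025)
P=prof(p,g,.023,x,np.arange(-.052,-.043,.001)).mean(0); print(P[::4].astype(int))
print("mark ends",dark(x,prof(p,g,.014,x,np.arange(-.064,-.058,.001)).mean(0),.127,.137))
for y in (-.036,-.033,-.03,-.048): print(y,dark(x,prof(p,g,.023,x,[y])[0],.126,.138))
im=p["pixels"][230:296,295:383,::-1]; cv2.imwrite("pics/c8.png",cv2.resize(im,(800,600),interpolation=cv2.INTER_CUBIC))
E
python3 chk.py
```

```text
10.1667 [0.52715338 0.01256137 0.0366526 ] 0.1079326879348168 [ 3.82971395 -3.9098186  -2.55698538] 0.041060522171210645 47.551878690719604
[216 216 216 216 216 216 217 217 217 217 217 217 217 218 220 223 225 220
 201 171 136 104  82  71  69  80 105 144 186 216 227 225 220 218 217 216
 215 215 214 214]
mark ends (np.float64(0.13203096052870383), np.float32(92.631714))
-0.036 (np.float64(0.1309847343106365), np.float32(56.239044))
-0.033 (np.float64(0.13184587570275638), np.float32(60.772392))
-0.03 (np.float64(0.13156981658238806), np.float32(54.361626))
-0.048 (np.float64(0.13361985326108483), np.float32(131.15115))
```

View pics/c8.png

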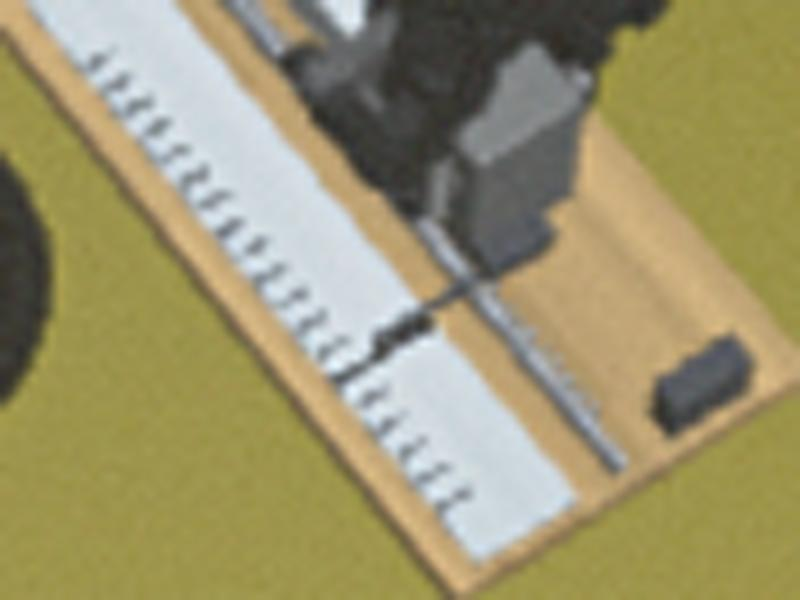

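The needle now lies over the long mark at about (405,330) in the crop. I'll hold for a moment, confirm it's steady, then hand in.

Emit:
arm_command([
  [-0.0002, 0, 0, 0, 0, 0],
  [-0.0002, 0, 0, 0, 0, 0],
  [-0.0002, 0, 0, 0, 0, 0],
  [-0.0002, 0, 0, 0, 0, 0],
  [-0.0002, 0, 0, 0, 0, 0],
  [-0.0002, 0, 0, 0, 0, 0],
  [-0.0002, 0, 0, 0, 0, 0],
  [-0.0002, 0, 0, 0, 0, 0],
])

```text
time_s: 10.88
tcp_pos: [0.5272, 0.0126, 0.0367]
tool_rot: [-0.612, 0.791, -0.001, 0.0]
contact_force: [4.4, -4.5, -1.3]
finger_gap: 0.041
finger_force: 47.7
```

```bash
python3 chk.py
```

```text
10.8833 [0.52715467 0.01255606 0.03666374] 0.10792787218115002 [ 4.35082704 -4.48125762 -1.34086806] 0.04104280783964011 47.67006576061249
[216 216 217 217 217 217 217 216 216 216 216 217 218 220 223 225 226 220
 202 172 137 105  82  69  67  77 105 145 187 217 228 227 223 220 217 216
 215 215 215 215]
mark ends (np.float64(0.13204627328634636), np.float32(89.50967))
-0.036 (np.float64(0.1310509206904479), np.float32(53.74092))
-0.033 (np.float64(0.1318095909651686), np.float32(61.865295))
-0.03 (np.float64(0.13157215660854515), np.float32(49.913254))
-0.048 (np.float64(0.1336363690717727), np.float32(134.47412))
```

It's steady, and the needle and mark agree to within about 0.3 mm.

```bash
python3 -c "from cell import job_done; print(job_done())"
```

```text
the job is handed in; nothing more can be done
None
```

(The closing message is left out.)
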